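# Park the battery pack in its charging dock

### The job

Push the upright battery pack across the bench into its charging dock, until it stands squarely between the two guide rails and fully home against the stop at the back. It is heavy and narrow on its feet, so push low near its base, steadily, so that it slides and never tips; do not lift it, do not touch its carry handle, and do not disturb the solder spool, the bottle and the multimeter near the dock. Finish with the hand clear of everything.

Things in the scene. Friction and masses are not known exactly. Their poses are not given: they have to be found in the camera images.
- pack: Battery pack: upright grey plastic box, about 1 to 2 kg, 130 mm high, too wide to grip. Origin: centre of its underside, on the bench. z up, y left, x to its front (two brass contact strips; starts roughly towards the stop). Black base skirt, the widest part: 100 mm along x, 120 along y, 6 to 46 mm above the bench; housing above it 96 by 116 mm. Stands on 4 rubber feet, within 38 mm of the centre along x.
- push_point (a point): Middle of the rear (-x) face of the pack's base skirt, 26 mm above the bench, 50 mm behind the pack's origin. Pushes at 15 to 35 mm above the bench slide the pack (5 to 20 N; it stops when the push stops); above about 45 mm they may tip it. The pack starts 160 to 175 mm short of home, up to 60 mm to either side of the dock's centre line, turned up to 0.25 rad from it.
- handle: Black carry handle on top of the pack, a fixed arch of 12 mm round bar along the pack's y: about 90 mm long, 130 to 162 mm above the bench. Origin: centre of the pack's top face. Not to be touched.
- dock: Charging dock, fixed to the bench, no floor plate. Origin: on the bench, exactly where the pack's origin is when fully home; x points into the dock towards the stop, y left, z up. Two aluminium guide rails, 25 mm high, 14 mm thick, run straight from x = -55 to +50 mm, inner faces at y = -68 and +68 mm (8 mm play each side of the pack). Pack and dock x axes agree when home.
- mouth (a point): Middle of the dock's open end on the bench, 90 mm in front of the dock's origin (x = -90 mm). Here the flared lead-in ends of the rails are about 154 mm apart, narrowing to 136 mm at x = -55 mm.
- stop (a point): Middle of the face of the dock's black stop, at x = +50 mm of the dock, 20 mm above the bench; the stop is 120 mm wide, 40 mm high. The grey charger box behind it (x = 64 to 130 mm) is 160 mm wide, 85 mm high, with a socket up to 97 mm.
- spool: Solder spool standing near one side of the dock, 60 mm in diameter, 50 mm high. Origin: centre of its underside. To be left alone.
- flux: Small white bottle with black cap standing near the other side of the dock, 44 mm in diameter, 110 mm high. Origin: centre of its underside. To be left alone.
- meter: Black multimeter lying on the bench beside the dock, 150 by 75 mm (its x and y), 34 mm high. Origin: centre of its underside. To be left alone.

How it is judged:
By the outcome, as a careful person would: the job done as asked, in the order asked, and still so for the second after the job is handed in, with the robot touching nothing.
It also fails if it takes over 72 s, if anything falls off the work surface, if the arm or the gripper's body presses on something with over 40 N, if the wrist force passes 120 N, or if a joint passes its speed limit or range.

### The arm

A 6-joint arm with a two-finger parallel gripper is mounted at the origin on the work surface. World frame = base frame: x ahead of the robot, y to its left, z up, the work surface at z = 0. Lengths are in m, angles in rad, forces in N, time in s.
With the tool pointing down it reaches from about 0.2 to 0.875 m from the base axis. Payload 3.4 kg.
Tool frame: the origin (TCP) lies at the very end of the fingers, on their centre line; the grasp point (between the pads) lies 19 mm behind it; z points along the fingers, y is the line along which they close (so a half turn about z gives the same grasp; the last joint's range is limited). The gripper opens to 94 mm and grips with 3 to 60 N. Pads are 16 mm wide; open, the fingers measure 119 mm over their backs; the gripper's body (75 mm by 177 mm) begins 78 mm behind the grasp point.
Start: joints at [-1.463, 0.276, 1.505, -0, 1.361, -0.121], TCP at [0.13, -0.56, 0.205] pointing down, gripper open.
Joint ranges: [-2.89, 2.89], [-0.75, 2.08], [0.22, 2.7], [-1.18, 4.32], [0.11, 2.71], [-2.7, 2.7]. Speed limits (rad/s): [2.57, 2.57, 3.14, 3.14, 3.14, 3.14].

### API

Orientations are given as a unit quaternion [w, x, y, z].
In Python, from station import r, imaging gives the robot as it stands.
- The arm moves only by the tool carry_out, never from a script. Its argument "series" is a list of rows, each an object with "turn": the turn, a rotation vector about the tool's x, y, z in rad, a list of three; "linear": the shift along the tool's x, y, z in cm, a list of three; "grip": the closure, from -1 (fully open) to 1 (shut), so that 0 is half open. In form: [{"turn": [ax, ay, az], "linear": [dx, dy, dz], "grip": grip}, ...]. A call has 1 to 10 rows; each row is the pose to reach, as a shift and turn from the pose commanded when the call began, along the tool's axes at that moment; what a row does not reach only later rows make up. A row lasts 1/10 s, in which the tool goes at most 50 mm and 8.59 degrees, less where a joint would pass 70% of its speed; a pose out of reach is approached as far as the arm can. A call with a gripper value outside its range is refused whole. The fingers move at their own pace and stop on an object; the grip force is fixed at half the most. Time passes only in rows, so rows that repeat a pose let the fingers close. It gives the time, the measured TCP pose, the force, the opening and the grip force at its end, in the units of the state.
- r.read_state(): the state, without advancing time (a new reading comes with each control period).
- imaging.read_camera(name): name is "side" or "top" or "wrist"; returns a dict with "frame" (400x640x3 uint8, red, green, blue), "depth" (400x640 float32, m along the optical axis (not along the pixel's ray), 0 where there is no reading), "vertical_fov" (degrees; the focal length in pixels is half the picture's height over the tangent of half this angle, whatever the lens; pixels are square), "cx", "cy" (the principal point, pixels), "origin" and "orientation" of the camera in the world. Camera axes: x right, y up, looking along -z (the intrinsics and any distortion apply to the point x, -y, -z); pixel columns grow to the right and rows downward; lengths in m; the calibration is good to about 2 mm. A picture is of the moment at which its call begins.
- r.job_done(): hands the job in; it is judged then, once.
The state is a dict: "time": time; "joint_pos": joint angles; "joint_vel": joint speeds; "joint_torque": joint torques, N m; "eef_pos": TCP position; "eef_rot": TCP orientation; "contact_force": force on the tool from outside, world axes, zero at the start; "moment": the same for the moment, N m; "gripper_width": opening from 0.0 (shut) to 1.0 (fully open); "grasp_force": force on a finger pad.
Only numpy, scipy, OpenCV 4.12 (cv2) and the standard library are available. Lean on these libraries where they do the work, as an engineer would, in place of code of your own. Each camera call takes 0.05 s, during which the arm holds its last target. There are 200 camera calls.

## Working session

There is one attempt and no reset: what is moved stays moved. The work goes in short steps, Python scripts to look and compute and a tool call to move; the robot and the scene stay as the last step left them, time stands still between calls to the robot, and variables do not carry over. Pictures are saved under pics/ and viewed, at most 10 in all, crops included, and the job is handed in when it is done.

Besides the shell and the picture viewer there is one more tool, called as a command line: name --argument value ..., lists and objects as JSON in quotes. carry_out: Moves the arm, as the interface text tells. Its arguments: {"type":"object","properties":{"series":{"type":"array"}},"required":["series"]}

```bash
ls; mkdir -p pics; cat > h.py <<'E'
import numpy as np, cv2
from scipy.spatial.transform import Rotation as R
from station import r, imaging
def cam(n):
    c=imaging.read_camera(n); return c
def rot(q): return R.from_quat([q[1],q[2],q[3],q[0]])
def cloud(c):
    d=c["depth"]; h,w=d.shape; f=h/2/np.tan(np.radians(c["vertical_fov"])/2)
    v,u=np.mgrid[:h,:w]
    if any('dist' in k for k in c): print({k:c[k] for k in c if 'dist' in k})
    P=np.stack([(u-c["cx"])/f*d,-(v-c["cy"])/f*d,-d],-1)
    W=rot(c["orientation"]).apply(P.reshape(-1,3)).reshape(h,w,3)+np.array(c["origin"])
    W[d==0]=np.nan
    return W
E
python3 - <<'E'
from h import *
for n in ("top","side"):
    c=cam(n); cv2.imwrite(f"pics/{n}0.png",c["frame"][...,::-1]); np.savez(f"{n}0.npz",W=cloud(c),f=c["frame"])
    print(n,{k:c[k] for k in c if k not in("frame","depth")})
E
```

```text
pics
top {'vertical_fov': 52.05851561493794, 'cx': 317.9874744483183, 'cy': 204.2181260682103, 'origin': array([0.51143626, 0.11389696, 1.04941179]), 'orientation': array([ 0.70893179,  0.02845676, -0.05214867, -0.70277055])}
side {'vertical_fov': 44.34511145846579, 'cx': 314.2705676876711, 'cy': 195.3168747950977, 'origin': array([ 0.4847679 , -0.56135869,  0.93706323]), 'orientation': array([ 0.93361226,  0.34177303, -0.03258352, -0.10245805])}
```

View pics/top0.png

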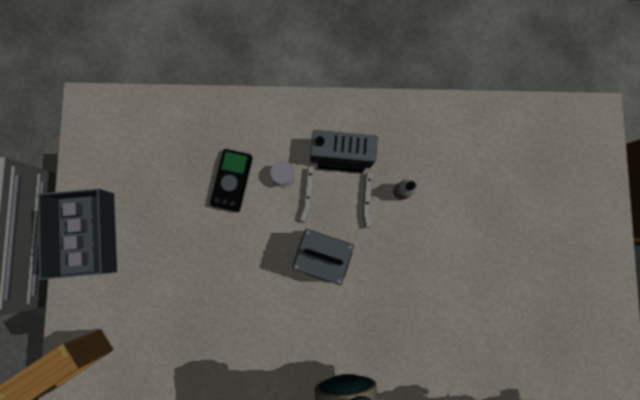

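View pics/side0.png

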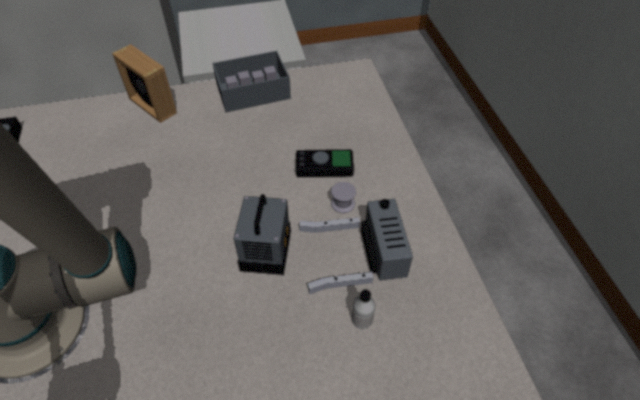

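Top view: the dock opens toward the robot, with rails at (306,195) and (368,198) and the charger at (343,150). The pack is at (323,257), yawed. The spool at (282,175) and meter are on the left, the bottle at (405,188) on the right.

```bash
python3 - <<'E'
from h import *
for n in ("top","side"):
    W=np.load(n+"0.npz")["W"]; x,y,z=W[...,0],W[...,1],W[...,2]
    b=(x>.3)&(x<.6)&(y>0)&(y<.3)
    print(n,"bench z",np.nanmedian(z[(x>.3)&(x<.7)&(y<-.1)&(y>-.3)]))
    def rect(m,l):
        p=W[m][:,:2]
        if len(p)<8: print(l,len(p)); return
        (c,s,a)=cv2.minAreaRect((p*1000).astype(np.float32)); print(l,len(p),"c",np.round(c,1),"s",np.round(s,1),"a",round(a,2),"med",np.round(np.median(p,0)*1000,1),"zmed",np.nanmedian(W[m][:,2]).round(4))
    lab=(z>.012)
    k,L,st,ce=cv2.connectedComponentsWithStats(lab.astype(np.uint8))
    for i in range(1,k):
        if st[i][4]<60: continue
        m=L==i; q=W[m]
        if np.median(q[:,0])<.25 or np.median(q[:,0])>.9 or abs(np.median(q[:,1]))>.4: continue
        zm=np.percentile(q[:,2],98); print("comp",i,ce[i].round(),"zmax",zm.round(4))
        rect(m,"  all"); rect(m&(z>zm-.008),"  top")
        if zm>.14: rect(m&(z>.122)&(z<.136),"  packtop")
        if 0.08<zm<.11: rect(m&(z>.078)&(z<.09),"  chtop")
E
```

```text
top bench z -0.00041747606972286633
comp 1 [343. 151.] zmax 0.095
  all 2372 c [758.9  21.7] s [159.8  81. ] a 85.42 med [753.3  22.4] zmed 0.0835
  top 188 c [765.2  21.6] s [152.3  59.8] a 86.06 med [771.5  61.3] zmed 0.0882
  chtop 1680 c [766.   21.1] s [159.8  66.9] a 85.42 med [763.5  17.7] zmed 0.0843
comp 2 [230. 180.] zmax 0.0409
  all 1828 c [688.8 301.2] s [ 75.5 150.3] a 78.27 med [685.6 299.1] zmed 0.0336
  top 1110 c [688.5 301.3] s [ 71.7 145.3] a 77.85 med [689.4 301. ] zmed 0.035
comp 3 [281. 172.] zmax 0.0525
  all 446 c [705.1 172.2] s [58.5 56.4] a 45.57 med [705.1 172.5] zmed 0.0491
  top 444 c [705.1 172.2] s [58.5 56.4] a 45.57 med [705.1 172.5] zmed 0.0491
comp 4 [307. 194.] zmax 0.0279
  all 307 c [655.7 106.5] s [ 18.5 140.4] a 81.78 med [654.4 105.8] zmed 0.0244
  top 304 c [655.7 106.5] s [ 18.5 140.4] a 81.78 med [654.6 105.8] zmed 0.0244
comp 5 [367. 200.] zmax 0.0287
  all 338 c [642.9 -44.3] s [ 18.8 140.4] a 88.37 med [641.2 -44.2] zmed 0.024
  top 300 c [642.9 -44.3] s [ 18.8 140.4] a 88.37 med [641.  -44.5] zmed 0.0244
comp 6 [404. 189.] zmax 0.1116
[... 1173 characters left out ...]
c [691.1  21.5] s [162.2 227.1] a 87.93 med [748.3 -17.8] zmed 0.0805
  top 929 c [767.6  18.6] s [156.6  64.8] a 85.43 med [769.2  18.5] zmed 0.0852
  chtop 1797 c [768.2  18.8] s [161.3  66.9] a 84.79 med [765.3   9.1] zmed 0.0838
comp 16 [330. 224.] zmax 0.0273
  all 459 c [658.2 104.8] s [ 23.6 138.7] a 81.62 med [658.1 101.8] zmed 0.0228
  top 337 c [658.3 104.3] s [ 23.3 138.4] a 81.1 med [655.6 103.9] zmed 0.0237
comp 17 [363. 309.] zmax 0.1099
  all 671 c [ 666.5 -141. ] s [36.7 44.1] a 62.22 med [ 663.9 -146.3] zmed 0.07
  top 105 c [ 668.7 -136.3] s [20.8 20.1] a 39.52 med [ 668.1 -137.3] zmed 0.1085
  chtop 99 c [ 667.3 -140.1] s [23.  29.3] a 66.56 med [ 664.  -142.9] zmed 0.0816
```

```bash
cat >> h.py <<'E'
DO=np.array([.670,.029]); DY=np.radians(-4.8)
TH=np.radians(30); S=None
def tool(psi,s,th=TH):
    z=np.array([np.sin(th)*np.cos(psi),np.sin(th)*np.sin(psi),-np.cos(th)])
    y=s*np.array([-np.sin(psi),np.cos(psi),0]); return R.from_matrix(np.stack([np.cross(y,z),y,z],1))
def rows(targets,p0=None,R0=None):
    """targets: list of (pos, Rotation); print shift (cm) and turn in the present tool frame"""
    st=r.read_state(); p0=np.array(st["eef_pos"]); R0=rot(st["eef_rot"])
    for p,Q in targets:
        print("lin",np.round(R0.inv().apply(np.array(p)-p0)*100,2).tolist(),"turn",np.round((R0.inv()*Q).as_rotvec(),3).tolist())
E
python3 - <<'E'
from h import *
st=r.read_state(); print(st); print(rot(st["eef_rot"]).as_matrix().round(3))
psi=np.radians(-18)
for s in (1,-1):
    print(s); rows([((.41,.101,.2),tool(psi,s)),((.41,.101,.02),tool(psi,s))])
E
```

```text
{'time': 0.1, 'joint_pos': array([-1.46300625e+00,  2.76542511e-01,  1.50596401e+00,  1.68778693e-05,
        1.36072272e+00, -1.20988551e-01]), 'joint_vel': array([ 2.22618354e-03, -2.52024893e-03, -4.95736536e-03, -9.63362724e-04,
        9.41949330e-04, -2.49467867e-05]), 'joint_torque': array([ 1.61437092e-03, -4.05454516e+01, -2.37779367e+01,  7.02324277e-02,
        2.98930099e-02, -5.09826566e-05]), 'eef_pos': array([ 0.1303568 , -0.55951833,  0.20470207]), 'eef_rot': array([-8.18221658e-04,  9.93464542e-01,  1.14138220e-01,  1.36518648e-05]), 'contact_force': array([0.08832445, 0.40473544, 0.17781258]), 'moment': array([-0.00109642,  0.01632063,  0.02808774]), 'grasp_force': 0.0, 'gripper_width': 1.001516387752738}
[[ 0.974  0.227 -0.   ]
 [ 0.227 -0.974  0.002]
 [ 0.    -0.002 -1.   ]]
1
lin [42.22, -57.99, 0.57] turn [-0.676, -0.19, -2.522]
lin [42.21, -57.96, 18.57] turn [-0.676, -0.19, -2.522]
-1
lin [42.22, -57.99, 0.57] turn [-0.144, 0.511, 0.53]
lin [42.21, -57.96, 18.57] turn [-0.144, 0.511, 0.53]
```

carry_out --series '[{"turn":[0,0,0],"linear":[42.2,-58,0.5],"grip":-0.5},{"turn":[0,0,0],"linear":[42.2,-58,0.5],"grip":-0.5},{"turn":[0,0,0],"linear":[42.2,-58,0.5],"grip":-0.5},{"turn":[-0.144,0.511,0.53],"linear":[42.2,-58,0.5],"grip":-0.5},{"turn":[-0.144,0.511,0.53],"linear":[42.2,-58,0.5],"grip":-0.5},{"turn":[-0.144,0.511,0.53],"linear":[42.2,-58,0.5],"grip":-0.5},{"turn":[-0.144,0.511,0.53],"linear":[42.2,-58,0.5],"grip":-0.5},{"turn":[-0.144,0.511,0.53],"linear":[42.2,-58,0.5],"grip":-0.5},{"turn":[-0.144,0.511,0.53],"linear":[42.2,-58,0.5],"grip":-0.5},{"turn":[-0.144,0.511,0.53],"linear":[42.2,-58,0.5],"grip":-0.5}]'

```text
time: 1.1
eef_pos: [0.3101, -0.1293, 0.1994]
eef_rot: [0.042, 0.954, -0.155, 0.252]
contact_force: [0.0, -0.2, -0.4]
gripper_width: 0.752
grasp_force: 0.0
```

```bash
python3 - <<'E'
from h import *
st=r.read_state(); print(st["joint_pos"].round(3),st["eef_pos"],st["gripper_width"])
psi=np.radians(-18)
rows([((.41,.101,.2),tool(psi,-1)),((.41,.101,.02),tool(psi,-1))])
E
```

```text
[-0.99  -0.432  2.271  0.393  0.92   0.724] [ 0.31014592 -0.12933188  0.19942665] 0.7515653351813814
lin [1.93, -25.01, 0.98] turn [0.006, 0.007, -0.007]
lin [-6.97, -25.04, 16.62] turn [0.006, 0.007, -0.007]
```

carry_out --series '[{"turn":[0,0,0],"linear":[1.9,-25,1],"grip":-0.5},{"turn":[0,0,0],"linear":[1.9,-25,1],"grip":-0.5},{"turn":[0,0,0],"linear":[1.9,-25,1],"grip":-0.5},{"turn":[0,0,0],"linear":[1.9,-25,1],"grip":-0.5},{"turn":[0,0,0],"linear":[1.9,-25,1],"grip":-0.5},{"turn":[0,0,0],"linear":[1.9,-25,1],"grip":-0.5},{"turn":[0,0,0],"linear":[1.9,-25,1],"grip":-0.5},{"turn":[0,0,0],"linear":[1.9,-25,1],"grip":-0.5},{"turn":[0,0,0],"linear":[1.9,-25,1],"grip":-0.5}]'

```text
time: 2.0
eef_pos: [0.4119, 0.1066, 0.2011]
eef_rot: [0.039, 0.955, -0.147, 0.253]
contact_force: [0.1, -0.3, 0.5]
gripper_width: 0.75
grasp_force: 0.0
```

```bash
python3 - <<'E'
from h import *
st=r.read_state(); print(st["joint_pos"].round(3),st["eef_pos"],st["gripper_width"])
psi=np.radians(-18)
rows([((.41,.101,.2),tool(psi,-1)),((.41,.101,.06),tool(psi,-1)),((.41,.101,.02),tool(psi,-1))])
c=cam("wrist"); cv2.imwrite("pics/w1.png",c["frame"][...,::-1])
E
```

```text
[ 0.377 -0.147  2.117 -0.447  0.807  2.505] [0.4118994  0.106633   0.20113352] 0.7497581979822786
lin [-0.07, 0.59, 0.09] turn [-0.004, 0.006, 0.007]
lin [-6.99, 0.6, 12.26] turn [-0.004, 0.006, 0.007]
lin [-8.97, 0.6, 15.73] turn [-0.004, 0.006, 0.007]
```

View pics/w1.png

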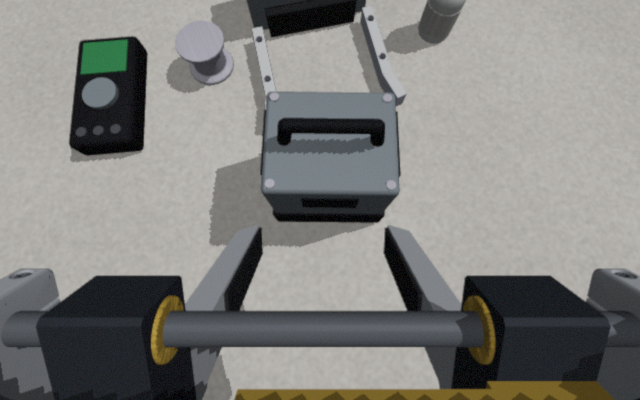

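The wrist view shows the pack's rear squarely ahead, with the skirt edge at rows 215–220 from (275) to (385) and the fingers symmetric around it. The way down is clear.

carry_out --series '[{"turn":[0,0,0],"linear":[-1.8,0.6,3.2],"grip":-0.5},{"turn":[0,0,0],"linear":[-3.6,0.6,6.3],"grip":-0.5},{"turn":[0,0,0],"linear":[-5.4,0.6,9.5],"grip":-0.5},{"turn":[0,0,0],"linear":[-7,0.6,12.3],"grip":-0.5},{"turn":[0,0,0],"linear":[-8,0.6,14],"grip":-0.5},{"turn":[0,0,0],"linear":[-8.6,0.6,15.1],"grip":-0.5},{"turn":[0,0,0],"linear":[-9,0.6,15.7],"grip":-0.5},{"turn":[0,0,0],"linear":[-9,0.6,15.7],"grip":-0.5}]'

```text
time: 2.85
eef_pos: [0.4129, 0.0761, 0.0483]
eef_rot: [0.025, 0.962, -0.145, 0.23]
contact_force: [-0.6, -0.9, 0.3]
gripper_width: 0.753
grasp_force: 0.0
```

```bash
cat >> h.py <<'E'
def dock(p): # world xy -> dock xy (mm)
    c,s=np.cos(DY),np.sin(DY); d=(np.asarray(p)[:2]-DO)*1000
    return np.array([c*d[0]+s*d[1],-s*d[0]+c*d[1]])
def undock(q):
    c,s=np.cos(DY),np.sin(DY); q=np.asarray(q)/1000
    return DO+np.array([c*q[0]-s*q[1],s*q[0]+c*q[1]])
def pack(n="top"):
    W=cloud(cam(n)); x,y,z=W[...,0],W[...,1],W[...,2]
    m=(z>.122)&(z<.134)&(x>.4)&(x<.75)&(y>-.06)&(y<.16)
    k,L,st,ce=cv2.connectedComponentsWithStats(m.astype(np.uint8)); m=L==1+np.argmax(st[1:,4])
    (c,s,a)=cv2.minAreaRect((W[m][:,:2]*1000).astype(np.float32))
    print("pack world",np.round(c,1),np.round(s,1),round(a,2),"n",m.sum(),"dock",dock(np.array(c)/1000).round(1),"yaw rel",round(a-90-np.degrees(DY),2), "ztop",np.nanmedian(z[m]).round(4))
def tcp_for(q,phi,back=57.,zz=.02):
    """TCP pose that pushes pack at dock pose q (mm), phi (deg)"""
    f=np.radians(phi); p=undock([q[0]-back*np.cos(f),q[1]-back*np.sin(f)])
    return (p[0],p[1],zz),tool(f+DY,-1)
E
python3 - <<'E'
from h import *
st=r.read_state(); print(st["joint_pos"].round(3),st["eef_pos"],st["contact_force"],dock(st["eef_pos"]))
pack(); pack("side")
E
```

```text
[ 0.204  0.078  2.394 -0.698  0.318  2.703] [0.41286384 0.07608836 0.04825668] [-0.56201445 -0.85967312  0.28796855] [-260.17460027   25.40661713]
pack world [499.4  72.4] [119.1  95.9] 71.93 n 2034 dock [-173.7   28.9] yaw rel -13.27 ztop 0.1292
pack world [502.   71.7] [122.3  96.5] 71.66 n 1884 dock [-171.    28.5] yaw rel -13.54 ztop 0.1285
```

```bash
python3 - <<'E'
from h import *
p=(.41,.095,.2); psi=np.radians(-18)
rows([((.41,.08,.12),tool(psi,-1,.38)),(p,tool(psi,-1,.38))])
E
```

```text
lin [2.83, -0.35, -6.53] turn [-0.025, -0.087, 0.01]
lin [6.03, -1.94, -13.84] turn [-0.025, -0.087, 0.01]
```

carry_out --series '[{"turn":[0,0,0],"linear":[1,0,-2.2],"grip":-0.5},{"turn":[-0.02,-0.087,0.01],"linear":[2.8,-0.3,-6.5],"grip":-0.5},{"turn":[-0.02,-0.087,0.01],"linear":[6,-2,-13.8],"grip":-0.5},{"turn":[-0.02,-0.087,0.01],"linear":[6,-2,-13.8],"grip":-0.5},{"turn":[-0.02,-0.087,0.01],"linear":[6,-2,-13.8],"grip":-0.5},{"turn":[-0.02,-0.087,0.01],"linear":[6,-2,-13.8],"grip":-0.5}]'

```text
time: 3.55
eef_pos: [0.41, 0.0963, 0.2004]
eef_rot: [0.026, 0.97, -0.152, 0.188]
contact_force: [-0.2, 0.1, 0.0]
gripper_width: 0.75
grasp_force: 0.0
```

```bash
python3 - <<'E'
from h import *
st=r.read_state(); print(st["joint_pos"].round(3),st["eef_pos"],rot(st["eef_rot"]).as_matrix().round(3))
p=(.38,.10,.2); psi=np.radians(-18)
rows([(p,tool(psi,-1,.0)),(p,tool(psi,-1,.0)*R.from_rotvec([0,0,-1.0])),(p,tool(psi,1,.38))])
E
```

```text
[ 0.243 -0.127  2.042 -0.244  0.91   2.244] [0.4100144  0.09629925 0.20035699] [[ 0.883 -0.305  0.356]
 [-0.285 -0.952 -0.108]
 [ 0.372 -0.006 -0.928]]
lin [-2.77, 0.56, -1.08] turn [-0.007, -0.381, 0.003]
lin [-2.77, 0.56, -1.08] turn [0.185, -0.352, -0.985]
lin [-2.77, 0.56, -1.08] turn [0.002, -0.011, -3.14]
```

carry_out --series '[{"turn":[0.05,-0.37,-0.25],"linear":[-2.8,0.5,-1],"grip":-0.5},{"turn":[0.05,-0.37,-0.25],"linear":[-2.8,0.5,-1],"grip":-0.5},{"turn":[0.05,-0.37,-0.25],"linear":[-2.8,0.5,-1],"grip":-0.5},{"turn":[0.185,-0.352,-0.985],"linear":[-2.8,0.5,-1],"grip":-0.5},{"turn":[0.185,-0.352,-0.985],"linear":[-2.8,0.5,-1],"grip":-0.5},{"turn":[0.185,-0.352,-0.985],"linear":[-2.8,0.5,-1],"grip":-0.5},{"turn":[0.185,-0.352,-0.985],"linear":[-2.8,0.5,-1],"grip":-0.5},{"turn":[0.185,-0.352,-0.985],"linear":[-2.8,0.5,-1],"grip":-0.5},{"turn":[0.185,-0.352,-0.985],"linear":[-2.8,0.5,-1],"grip":-0.5}]'

```text
time: 4.45
eef_pos: [0.3784, 0.0999, 0.196]
eef_rot: [-0.001, 0.942, 0.336, -0.004]
contact_force: [0.2, 0.6, 0.9]
gripper_width: 0.748
grasp_force: 0.0
```

carry_out --series '[{"turn":[0,0,-1.4],"linear":[0,0,0],"grip":-0.5},{"turn":[0,0,-1.4],"linear":[0,0,0],"grip":-0.5},{"turn":[0,0,-1.4],"linear":[0,0,0],"grip":-0.5},{"turn":[0,0,-1.4],"linear":[0,0,0],"grip":-0.5},{"turn":[0,0,-1.4],"linear":[0,0,0],"grip":-0.5},{"turn":[0,0,-1.4],"linear":[0,0,0],"grip":-0.5},{"turn":[0,0,-1.4],"linear":[0,0,0],"grip":-0.5},{"turn":[0,0,-1.4],"linear":[0,0,0],"grip":-0.5},{"turn":[0,0,-1.4],"linear":[0,0,0],"grip":-0.5},{"turn":[0,0,-1.4],"linear":[0,0,0],"grip":-0.5}]'

```text
time: 5.45
eef_pos: [0.3789, 0.0999, 0.1966]
eef_rot: [-0.002, 0.504, 0.864, -0.002]
contact_force: [0.0, 0.1, 0.2]
gripper_width: 0.75
grasp_force: 0.0
```

```bash
sed -i 's/TH=np.radians(30)/TH=np.radians(22)/; s/tool(f+DY,-1)/tool(f+DY,1)/' h.py; python3 - <<'E'
from h import *
st=r.read_state(); print(st["joint_pos"].round(3),st["eef_pos"])
p=(.41,.1,.2); psi=np.radians(-18)
rows([(p,tool(psi,1)),((.41,.1,.02),tool(psi,1))])
E
```

```text
[ 0.08   0.004  1.861 -0.     1.283 -0.434] [0.3788579  0.09987972 0.19659276]
lin [-1.52, 2.72, -0.36] turn [-0.147, -0.37, -0.732]
lin [-1.56, 2.81, 17.64] turn [-0.147, -0.37, -0.732]
```

carry_out --series '[{"turn":[-0.147,-0.37,-0.732],"linear":[-1.5,2.7,-0.3],"grip":-0.5},{"turn":[-0.147,-0.37,-0.732],"linear":[-1.5,2.7,-0.3],"grip":-0.5},{"turn":[-0.147,-0.37,-0.732],"linear":[-1.5,2.7,-0.3],"grip":-0.5},{"turn":[-0.147,-0.37,-0.732],"linear":[-1.5,2.7,-0.3],"grip":-0.5},{"turn":[-0.147,-0.37,-0.732],"linear":[-1.5,2.7,-0.3],"grip":-0.5},{"turn":[-0.147,-0.37,-0.732],"linear":[-1.5,2.7,-0.3],"grip":-0.5},{"turn":[-0.147,-0.37,-0.732],"linear":[-1.5,2.8,5],"grip":-0.5},{"turn":[-0.147,-0.37,-0.732],"linear":[-1.5,2.8,8],"grip":-0.5},{"turn":[-0.147,-0.37,-0.732],"linear":[-1.5,2.8,8],"grip":-0.5}]'

```text
time: 6.35
eef_pos: [0.406, 0.0993, 0.1124]
eef_rot: [0.184, 0.155, 0.97, -0.032]
contact_force: [-0.1, -0.9, -0.4]
gripper_width: 0.751
grasp_force: 0.0
```

```bash
python3 - <<'E'
from h import *
st=r.read_state(); print(st["joint_pos"].round(3),st["eef_pos"])
psi=np.radians(-18)
rows([((.41,.1,z),tool(psi,1)) for z in (.06,.03,.02)])
E
```

```text
[ 0.266 -0.018  2.199 -0.336  0.672 -0.755] [0.4060403  0.09925548 0.1124274 ]
lin [1.6, 0.22, 5.01] turn [-0.005, -0.008, -0.001]
lin [2.7, 0.23, 7.8] turn [-0.005, -0.008, -0.001]
lin [3.06, 0.24, 8.73] turn [-0.005, -0.008, -0.001]
```

carry_out --series '[{"turn":[0,0,0],"linear":[0.8,0.2,2.5],"grip":-0.5},{"turn":[0,0,0],"linear":[1.6,0.2,5],"grip":-0.5},{"turn":[0,0,0],"linear":[2.2,0.2,6.5],"grip":-0.5},{"turn":[0,0,0],"linear":[2.7,0.2,7.8],"grip":-0.5},{"turn":[0,0,0],"linear":[3,0.2,8.6],"grip":-0.5},{"turn":[0,0,0],"linear":[3,0.2,8.6],"grip":-0.5}]'

```text
time: 6.95
eef_pos: [0.4168, 0.101, 0.0266]
eef_rot: [0.189, 0.154, 0.969, -0.03]
contact_force: [0.0, -0.0, -0.1]
gripper_width: 0.747
grasp_force: 0.0
```

```bash
cat >> h.py <<'E'
Rr=380.; PHI0=-13.3; X0=np.array([-172.5,28.8])
f0=np.radians(PHI0); Ls=(X0[1]-Rr*(1-np.cos(f0)))/np.sin(-f0)
def path(s): # pack pose in dock frame after s mm of travel
    if s<Ls: return X0+s*np.array([np.cos(f0),np.sin(f0)]),PHI0
    a=X0+Ls*np.array([np.cos(f0),np.sin(f0)]); f=min(f0+(s-Ls)/Rr,0.)
    q=a+Rr*np.array([np.sin(f)-np.sin(f0),np.cos(f0)-np.cos(f)])
    if f==0: q[0]+=s-Ls+f0*Rr
    return q,np.degrees(f)
def push(ss,zz=.02):
    for s in ss: q,p=path(s); print("s",s,q.round(1),round(p,1),end=" | ")
    print(); rows([tcp_for(*path(s),zz=zz) for s in ss])
E
python3 - <<'E'
from h import *
st=r.read_state(); print(st["joint_pos"].round(3),st["eef_pos"])
print(Ls,path(Ls),path(Ls-f0*Rr))
push([-12,-6,0,3,6,10])
E
```

```text
[ 0.263  0.155  2.332 -0.578  0.385 -0.482] [0.4168382  0.10104088 0.02657854]
80.88673294192198 (array([-93.78274041,  10.19202834]), np.float64(-13.3)) (array([-6.36384028e+00, -1.77635684e-15]), np.float64(0.0))
s -12 [-184.2   31.6] -13.3 | s -6 [-178.3   30.2] -13.3 | s 0 [-172.5   28.8] -13.3 | s 3 [-169.6   28.1] -13.3 | s 6 [-166.7   27.4] -13.3 | s 10 [-162.8   26.5] -13.3 | 
lin [-1.56, -0.15, 1.34] turn [0.001, 0.002, -0.0]
lin [-2.12, -0.15, 1.57] turn [0.001, 0.002, -0.0]
lin [-2.67, -0.15, 1.8] turn [0.001, 0.002, -0.0]
lin [-2.95, -0.15, 1.91] turn [0.001, 0.002, -0.0]
lin [-3.23, -0.15, 2.02] turn [0.001, 0.002, -0.0]
lin [-3.6, -0.15, 2.17] turn [0.001, 0.002, -0.0]
```

carry_out --series '[{"turn":[0,0,0],"linear":[-0.8,-0.1,0.9],"grip":-0.5},{"turn":[0,0,0],"linear":[-1.6,-0.15,1.35],"grip":-0.5},{"turn":[0,0,0],"linear":[-1.9,-0.15,1.47],"grip":-0.5},{"turn":[0,0,0],"linear":[-2.1,-0.15,1.55],"grip":-0.5},{"turn":[0,0,0],"linear":[-2.3,-0.15,1.64],"grip":-0.5},{"turn":[0,0,0],"linear":[-2.5,-0.15,1.72],"grip":-0.5},{"turn":[0,0,0],"linear":[-2.7,-0.15,1.8],"grip":-0.5},{"turn":[0,0,0],"linear":[-2.9,-0.15,1.88],"grip":-0.5},{"turn":[0,0,0],"linear":[-3.1,-0.15,1.97],"grip":-0.5},{"turn":[0,0,0],"linear":[-3.3,-0.15,2.05],"grip":-0.5}]'

```text
time: 7.95
eef_pos: [0.4471, 0.0879, 0.0186]
eef_rot: [0.186, 0.154, 0.97, -0.03]
contact_force: [-18.7, 9.7, 15.5]
gripper_width: 0.748
grasp_force: 10.0
```

```bash
python3 - <<'E'
from h import *
st=r.read_state(); print(st["joint_pos"].round(3),st["eef_pos"],st["contact_force"])
pack("top"); pack("side")
push([7,16,25,34])
c=cam("side"); cv2.imwrite("pics/s2.png",cv2.resize(c["frame"][130:330,130:450,::-1],None,fx=2,fy=2))
E
```

```text
[ 0.199  0.2    2.297 -0.547  0.36  -0.569] [0.44711807 0.08790156 0.01861997] [-18.73569143   9.66300387  15.54537398]
pack world [501.2  71.4] [118.7  96. ] 71.99 n 2039 dock [-171.7   28.1] yaw rel -13.21 ztop 0.1292
pack world [503.7  70.3] [121.2  96.4] 72.27 n 1878 dock [-169.2   27.2] yaw rel -12.93 ztop 0.1285
s 7 [-165.7   27.2] -13.3 | s 16 [-156.9   25.1] -13.3 | s 25 [-148.2   23. ] -13.3 | s 34 [-139.4   21. ] -13.3 | 
lin [-0.55, 0.16, 0.08] turn [-0.001, -0.004, 0.0]
lin [-1.39, 0.16, 0.41] turn [-0.001, -0.004, 0.0]
lin [-2.22, 0.16, 0.75] turn [-0.001, -0.004, 0.0]
lin [-3.06, 0.16, 1.08] turn [-0.001, -0.004, 0.0]
```

View pics/s2.png

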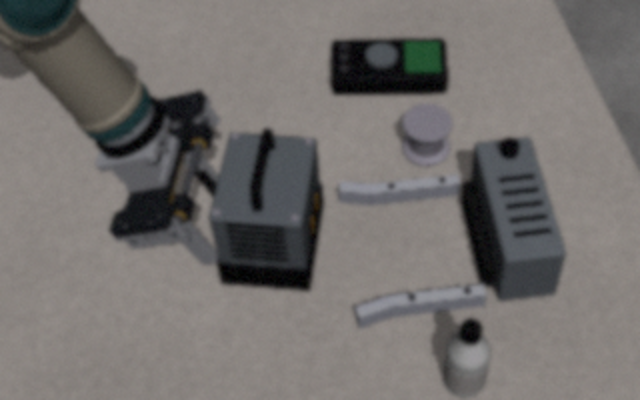

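The side view shows the fingers at the pack's rear skirt, the pack upright and the rails open ahead. The upward reaction on the tool means the commanded height is a few mm low, so I'll raise it slightly while pushing.

carry_out --series '[{"turn":[0,0,0],"linear":[-0.3,0,0.06],"grip":-0.5},{"turn":[0,0,0],"linear":[-0.6,0,0.12],"grip":-0.5},{"turn":[0,0,0],"linear":[-0.89,0,0.18],"grip":-0.5},{"turn":[0,0,0],"linear":[-1.19,0,0.25],"grip":-0.5},{"turn":[0,0,0],"linear":[-1.47,0,0.37],"grip":-0.5},{"turn":[0,0,0],"linear":[-1.74,0,0.48],"grip":-0.5},{"turn":[0,0,0],"linear":[-2.02,0,0.59],"grip":-0.5},{"turn":[0,0,0],"linear":[-2.3,0,0.7],"grip":-0.5}]'

```text
time: 8.9
eef_pos: [0.4679, 0.0793, 0.0192]
eef_rot: [0.184, 0.155, 0.97, -0.032]
contact_force: [-11.7, 4.0, 1.6]
gripper_width: 0.754
grasp_force: 6.1
```

```bash
python3 - <<'E'
from h import *
st=r.read_state(); print(st["joint_pos"].round(3),st["eef_pos"],st["contact_force"])
pack("top"); pack("side")
push([24,30,40,50,60])
E
```

```text
[ 0.165  0.219  2.259 -0.499  0.371 -0.649] [0.46790607 0.0793398  0.01915071] [-11.69131834   3.96641015   1.5711503 ]
pack world [522.4  62.2] [118.8  95.8] 72.09 n 2010 dock [-149.9   20.7] yaw rel -13.11 ztop 0.1292
pack world [524.8  60.8] [121.8  96.7] 71.74 n 1907 dock [-147.4   19.5] yaw rel -13.46 ztop 0.1285
s 24 [-149.1   23.3] -13.3 | s 30 [-143.3   21.9] -13.3 | s 40 [-133.6   19.6] -13.3 | s 50 [-123.8   17.3] -13.3 | s 60 [-114.1   15. ] -13.3 | 
lin [0.02, 0.31, -0.08] turn [-0.005, -0.008, 0.0]
lin [-0.54, 0.32, 0.14] turn [-0.005, -0.008, 0.0]
lin [-1.47, 0.32, 0.5] turn [-0.005, -0.008, 0.0]
lin [-2.4, 0.32, 0.87] turn [-0.005, -0.008, 0.0]
lin [-3.33, 0.32, 1.24] turn [-0.005, -0.008, 0.0]
```

```bash
sed -i 's/^Rr=380.*/Rr=380.; PHI0=-13.3; X0=np.array([-148.7,20.1])/' h.py; python3 - <<'E'
from h import *
print(Ls,path(Ls-f0*Rr))
push([0,4,8,12,16,20,24,28,32,36,40])
E
```

```text
43.06882405691297 (array([-19.36743022,   0.        ]), np.float64(-3.1805546814635168e-15))
s 0 [-148.7   20.1] -13.3 | s 4 [-144.8   19.2] -13.3 | s 8 [-140.9   18.3] -13.3 | s 12 [-137.    17.3] -13.3 | s 16 [-133.1   16.4] -13.3 | s 20 [-129.2   15.5] -13.3 | s 24 [-125.3   14.6] -13.3 | s 28 [-121.5   13.7] -13.3 | s 32 [-117.6   12.7] -13.3 | s 36 [-113.7   11.8] -13.3 | s 40 [-109.8   10.9] -13.3 | 
lin [-0.09, 0.02, -0.04] turn [-0.005, -0.008, 0.0]
lin [-0.46, 0.02, 0.11] turn [-0.005, -0.008, 0.0]
lin [-0.83, 0.02, 0.26] turn [-0.005, -0.008, 0.0]
lin [-1.2, 0.02, 0.4] turn [-0.005, -0.008, 0.0]
lin [-1.58, 0.02, 0.55] turn [-0.005, -0.008, 0.0]
lin [-1.95, 0.02, 0.7] turn [-0.005, -0.008, 0.0]
lin [-2.32, 0.02, 0.84] turn [-0.005, -0.008, 0.0]
lin [-2.69, 0.02, 0.99] turn [-0.005, -0.008, 0.0]
lin [-3.07, 0.02, 1.14] turn [-0.005, -0.008, 0.0]
lin [-3.44, 0.02, 1.28] turn [-0.005, -0.008, 0.0]
lin [-3.81, 0.02, 1.43] turn [-0.005, -0.008, 0.0]
```

carry_out --series '[{"turn":[0,0,0],"linear":[-0.4,0,0.11],"grip":-0.5},{"turn":[0,0,0],"linear":[-0.8,0.02,0.26],"grip":-0.5},{"turn":[0,0,0],"linear":[-1.2,0.05,0.4],"grip":-0.5},{"turn":[0,0,0],"linear":[-1.58,0.08,0.55],"grip":-0.5},{"turn":[0,0,0],"linear":[-1.95,0.1,0.7],"grip":-0.5},{"turn":[0,0,0],"linear":[-2.32,0.12,0.84],"grip":-0.5},{"turn":[0,0,0],"linear":[-2.69,0.14,0.99],"grip":-0.5},{"turn":[0,0,0],"linear":[-3.07,0.16,1.14],"grip":-0.5},{"turn":[0,0,0],"linear":[-3.44,0.18,1.28],"grip":-0.5}]'

```text
time: 9.9
eef_pos: [0.5028, 0.0697, 0.0195]
eef_rot: [0.183, 0.155, 0.97, -0.032]
contact_force: [-8.9, 3.5, -3.2]
gripper_width: 0.748
grasp_force: 4.7
```

```bash
python3 - <<'E'
from h import *
st=r.read_state(); print(st["joint_pos"].round(3),st["eef_pos"],st["contact_force"])
pack("top"); pack("side")
push([36,40,44,48,52,56,60,64,68,72,76])
E
```

```text
[ 0.124  0.254  2.197 -0.441  0.386 -0.746] [0.50275849 0.0696576  0.01947645] [-8.92626248  3.54075785 -3.23638921]
pack world [557.1  52.6] [118.7  96.1] 72.12 n 1991 dock [-114.5   14.1] yaw rel -13.08 ztop 0.1291
pack world [560.6  50.9] [121.4  96.1] 71.29 n 1913 dock [-110.9   12.7] yaw rel -13.91 ztop 0.1286
s 36 [-113.7   11.8] -13.3 | s 40 [-109.8   10.9] -13.3 | s 44 [-105.9   10. ] -13.2 | s 48 [-102.     9.1] -12.6 | s 52 [-98.1   8.2] -12.0 | s 56 [-94.2   7.4] -11.4 | s 60 [-90.2   6.7] -10.7 | s 64 [-86.3   5.9] -10.1 | s 68 [-82.4   5.3] -9.5 | s 72 [-78.4   4.6] -8.9 | s 76 [-74.5   4. ] -8.3 | 
lin [-0.04, -0.16, -0.01] turn [-0.005, -0.01, 0.0]
lin [-0.41, -0.16, 0.14] turn [-0.005, -0.01, 0.0]
lin [-0.78, -0.18, 0.28] turn [-0.006, -0.01, -0.002]
lin [-1.15, -0.23, 0.43] turn [-0.01, -0.01, -0.012]
lin [-1.53, -0.28, 0.58] turn [-0.014, -0.01, -0.021]
lin [-1.9, -0.33, 0.72] turn [-0.018, -0.01, -0.031]
lin [-2.28, -0.38, 0.87] turn [-0.022, -0.01, -0.041]
lin [-2.65, -0.42, 1.02] turn [-0.026, -0.01, -0.051]
lin [-3.03, -0.45, 1.17] turn [-0.029, -0.01, -0.061]
lin [-3.4, -0.48, 1.31] turn [-0.033, -0.01, -0.07]
lin [-3.78, -0.51, 1.46] turn [-0.037, -0.01, -0.08]
```

```bash
sed -i 's/^Rr=380.*/Rr=380.; PHI0=-13.4; X0=np.array([-112.7,13.4])/' h.py; python3 - <<'E'
from h import *
print(Ls,path(Ls-f0*Rr))
push([0,4,8,12,16,20,24,28,32,36])
E
```

```text
13.181710270132916 (array([-11.81294689,   0.        ]), np.float64(0.0))
s 0 [-112.7   13.4] -13.4 | s 4 [-108.8   12.5] -13.4 | s 8 [-104.9   11.5] -13.4 | s 12 [-101.    10.6] -13.4 | s 16 [-97.1   9.7] -13.0 | s 20 [-93.2   8.8] -12.4 | s 24 [-89.3   8. ] -11.8 | s 28 [-85.4   7.2] -11.2 | s 32 [-81.5   6.4] -10.6 | s 36 [-77.5   5.7] -10.0 | 
lin [-0.09, 0.02, 0.01] turn [-0.005, -0.01, 0.002]
lin [-0.46, 0.02, 0.16] turn [-0.005, -0.01, 0.002]
lin [-0.84, 0.02, 0.3] turn [-0.005, -0.01, 0.002]
lin [-1.21, 0.02, 0.45] turn [-0.005, -0.01, 0.002]
lin [-1.58, -0.02, 0.6] turn [-0.007, -0.01, -0.005]
lin [-1.95, -0.07, 0.74] turn [-0.011, -0.01, -0.015]
lin [-2.33, -0.13, 0.89] turn [-0.015, -0.01, -0.024]
lin [-2.7, -0.17, 1.04] turn [-0.019, -0.01, -0.034]
lin [-3.07, -0.21, 1.18] turn [-0.023, -0.01, -0.044]
lin [-3.45, -0.25, 1.33] turn [-0.027, -0.01, -0.054]
```

carry_out --series '[{"turn":[0,0,0],"linear":[-0.4,0,0.15],"grip":-0.5},{"turn":[0,0,0],"linear":[-0.8,0,0.3],"grip":-0.5},{"turn":[0,-0.003,0],"linear":[-1.2,0,0.45],"grip":-0.5},{"turn":[-0.003,-0.005,-0.007],"linear":[-1.58,-0.03,0.6],"grip":-0.5},{"turn":[-0.008,-0.005,-0.017],"linear":[-1.95,-0.08,0.74],"grip":-0.5},{"turn":[-0.011,-0.005,-0.026],"linear":[-2.33,-0.13,0.89],"grip":-0.5},{"turn":[-0.015,-0.005,-0.036],"linear":[-2.7,-0.18,1.04],"grip":-0.5},{"turn":[-0.019,-0.005,-0.046],"linear":[-3.07,-0.22,1.18],"grip":-0.5},{"turn":[-0.023,-0.005,-0.056],"linear":[-3.45,-0.26,1.33],"grip":-0.5}]'

```text
time: 10.9
eef_pos: [0.5365, 0.0562, 0.0197]
eef_rot: [0.185, 0.125, 0.974, -0.026]
contact_force: [-10.7, 2.4, -3.2]
gripper_width: 0.748
grasp_force: 4.9
```

```bash
python3 - <<'E'
from h import *
st=r.read_state(); print(st["joint_pos"].round(3),st["eef_pos"],st["contact_force"])
pack("top"); pack("side")
push([36,40,44,48,52,56,60,64,68,72,76])
c=cam("top"); cv2.imwrite("pics/t3.png",cv2.resize(c["frame"][110:290,240:440,::-1],None,fx=3,fy=3))
E
```

```text
[ 0.061  0.282  2.151 -0.333  0.37  -0.964] [0.53647312 0.05623472 0.01966204] [-10.65854448   2.42248791  -3.16967778]
pack world [591.6  42.7] [118.8  96.1] 75.27 n 1960 dock [-79.2   7.1] yaw rel -9.93 ztop 0.1292
pack world [594.9  39.9] [120.5  95.9] 75.39 n 1927 dock [-75.8   4.6] yaw rel -9.81 ztop 0.1285
s 36 [-77.5   5.7] -10.0 | s 40 [-73.6   5.1] -9.4 | s 44 [-69.6   4.4] -8.8 | s 48 [-65.7   3.8] -8.2 | s 52 [-61.7   3.3] -7.5 | s 56 [-57.8   2.8] -6.9 | s 60 [-53.8   2.3] -6.3 | s 64 [-49.8   1.9] -5.7 | s 68 [-45.8   1.5] -5.1 | s 72 [-41.8   1.2] -4.5 | s 76 [-37.8   0.9] -3.9 | 
lin [-0.06, -0.01, 0.02] turn [-0.003, -0.007, 0.003]
lin [-0.43, -0.07, 0.17] turn [-0.007, -0.007, -0.007]
lin [-0.81, -0.13, 0.32] turn [-0.011, -0.007, -0.017]
lin [-1.18, -0.18, 0.47] turn [-0.015, -0.007, -0.027]
lin [-1.55, -0.22, 0.61] turn [-0.019, -0.007, -0.037]
lin [-1.93, -0.26, 0.76] turn [-0.023, -0.007, -0.046]
lin [-2.3, -0.3, 0.91] turn [-0.027, -0.007, -0.056]
lin [-2.68, -0.33, 1.06] turn [-0.031, -0.007, -0.066]
lin [-3.05, -0.36, 1.21] turn [-0.034, -0.007, -0.076]
lin [-3.43, -0.39, 1.36] turn [-0.038, -0.007, -0.085]
lin [-3.8, -0.41, 1.51] turn [-0.042, -0.007, -0.095]
```

View pics/t3.png

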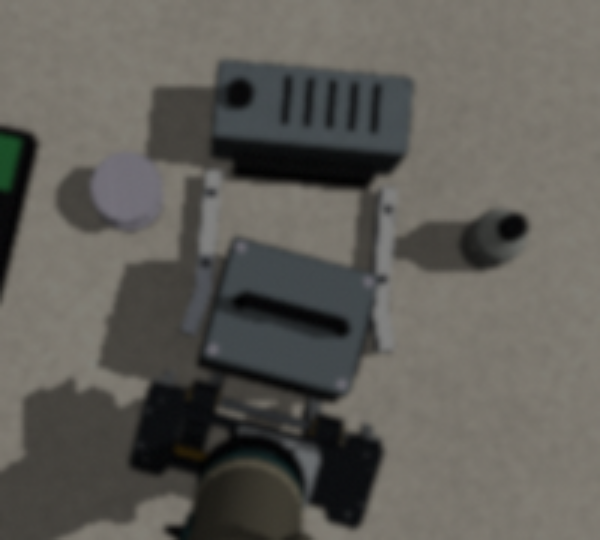

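The pack is tracking the plan: it is entering between the rails, front corners at about (240,240) and (370,280) and inside both rails. I'll continue the arc.

carry_out --series '[{"turn":[-0.003,-0.002,-0.008],"linear":[-0.38,-0.06,0.15],"grip":-0.5},{"turn":[-0.007,-0.004,-0.018],"linear":[-0.76,-0.12,0.3],"grip":-0.5},{"turn":[-0.011,-0.004,-0.028],"linear":[-1.13,-0.17,0.45],"grip":-0.5},{"turn":[-0.015,-0.004,-0.038],"linear":[-1.5,-0.21,0.6],"grip":-0.5},{"turn":[-0.019,-0.004,-0.048],"linear":[-1.88,-0.25,0.74],"grip":-0.5},{"turn":[-0.023,-0.004,-0.058],"linear":[-2.25,-0.29,0.89],"grip":-0.5},{"turn":[-0.027,-0.004,-0.067],"linear":[-2.63,-0.33,1.04],"grip":-0.5},{"turn":[-0.031,-0.004,-0.077],"linear":[-3,-0.36,1.19],"grip":-0.5},{"turn":[-0.035,-0.004,-0.087],"linear":[-3.38,-0.39,1.34],"grip":-0.5}]'

```text
time: 11.95
eef_pos: [0.5698, 0.0441, 0.0197]
eef_rot: [0.187, 0.079, 0.979, -0.017]
contact_force: [-11.4, 0.0, -0.5]
gripper_width: 0.753
grasp_force: 5.5
```

```bash
python3 - <<'E'
from h import *
st=r.read_state(); print(st["joint_pos"].round(3),st["eef_pos"],st["contact_force"])
pack("top"); pack("side")
push([68,72,76,80,84,88,92,96,100,104,108,112])
E
```

```text
[-0.003  0.31   2.101 -0.172  0.363 -1.264] [0.56977376 0.04408884 0.01969475] [-11.44156161   0.04502555  -0.49307547]
pack world [625.8  35.9] [119.   95.9] 80.51 n 1934 dock [-44.6   3.2] yaw rel -4.69 ztop 0.1293
pack world [629.7  34.1] [120.9  95.9] 80.66 n 1910 dock [-40.6   1.7] yaw rel -4.54 ztop 0.1287
s 68 [-45.8   1.5] -5.1 | s 72 [-41.8   1.2] -4.5 | s 76 [-37.8   0.9] -3.9 | s 80 [-33.9   0.6] -3.3 | s 84 [-29.9   0.4] -2.7 | s 88 [-25.9   0.3] -2.1 | s 92 [-21.9   0.1] -1.5 | s 96 [-17.9   0. ] -0.9 | s 100 [-13.9   0. ] -0.3 | s 104 [-9.9  0. ] 0.0 | s 108 [-5.9  0. ] 0.0 | s 112 [-1.9  0. ] 0.0 | 
lin [0.26, -0.01, -0.1] turn [0.002, -0.005, 0.012]
lin [-0.11, -0.07, 0.05] turn [-0.002, -0.005, 0.002]
lin [-0.48, -0.13, 0.19] turn [-0.006, -0.005, -0.007]
lin [-0.85, -0.19, 0.34] turn [-0.01, -0.005, -0.017]
lin [-1.23, -0.24, 0.49] turn [-0.014, -0.005, -0.027]
lin [-1.6, -0.28, 0.64] turn [-0.018, -0.005, -0.037]
lin [-1.97, -0.32, 0.79] turn [-0.022, -0.005, -0.046]
lin [-2.35, -0.36, 0.94] turn [-0.025, -0.005, -0.056]
lin [-2.72, -0.39, 1.09] turn [-0.029, -0.005, -0.066]
lin [-3.09, -0.4, 1.24] turn [-0.031, -0.005, -0.071]
lin [-3.46, -0.36, 1.38] turn [-0.031, -0.005, -0.071]
lin [-3.84, -0.33, 1.53] turn [-0.031, -0.005, -0.071]
```

carry_out --series '[{"turn":[-0.004,0,-0.01],"linear":[-0.42,-0.06,0.17],"grip":-0.5},{"turn":[-0.008,0,-0.02],"linear":[-0.8,-0.12,0.32],"grip":-0.5},{"turn":[-0.012,0,-0.03],"linear":[-1.18,-0.17,0.47],"grip":-0.5},{"turn":[-0.016,0,-0.04],"linear":[-1.55,-0.21,0.62],"grip":-0.5},{"turn":[-0.02,0,-0.05],"linear":[-1.93,-0.25,0.77],"grip":-0.5},{"turn":[-0.024,0,-0.06],"linear":[-2.3,-0.29,0.92],"grip":-0.5},{"turn":[-0.028,0,-0.068],"linear":[-2.68,-0.33,1.07],"grip":-0.5},{"turn":[-0.031,0,-0.074],"linear":[-3.05,-0.34,1.22],"grip":-0.5}]'

```text
time: 12.85
eef_pos: [0.6016, 0.0362, 0.0198]
eef_rot: [0.187, 0.039, 0.982, -0.008]
contact_force: [-11.2, -0.1, -0.9]
gripper_width: 0.752
grasp_force: 5.3
```

```bash
python3 - <<'E'
from h import *
st=r.read_state(); print(st["joint_pos"].round(3),st["eef_pos"],st["contact_force"])
pack("top"); pack("side")
push([104,108,112,114,116])
E
```

```text
[-0.048  0.341  2.043 -0.032  0.382 -1.512] [0.6015523  0.03615033 0.01984764] [-11.19027047  -0.14675034  -0.9403809 ]
pack world [658.3  32.6] [119.1  96.5] 85.25 n 1901 dock [-12.    2.6] yaw rel 0.05 ztop 0.1292
pack world [662.2  31.8] [122.1  96.2] 85.42 n 1906 dock [-8.1  2.2] yaw rel 0.22 ztop 0.1288
s 104 [-9.9  0. ] 0.0 | s 108 [-5.9  0. ] 0.0 | s 112 [-1.9  0. ] 0.0 | s 114 [0.1 0. ] 0.0 | s 116 [2.1 0. ] 0.0 | 
lin [-0.04, -0.13, 0.04] turn [0.001, -0.006, 0.004]
lin [-0.41, -0.13, 0.19] turn [0.001, -0.006, 0.004]
lin [-0.78, -0.14, 0.34] turn [0.001, -0.006, 0.004]
lin [-0.97, -0.14, 0.41] turn [0.001, -0.006, 0.004]
lin [-1.15, -0.14, 0.48] turn [0.001, -0.006, 0.004]
```

carry_out --series '[{"turn":[0,0,0],"linear":[-0.19,-0.02,0.08],"grip":-0.5},{"turn":[0,0,0],"linear":[-0.37,-0.04,0.15],"grip":-0.5},{"turn":[0,0,0],"linear":[-0.56,-0.06,0.23],"grip":-0.5},{"turn":[0,0,0],"linear":[-0.7,-0.06,0.28],"grip":-0.5},{"turn":[0,0,0],"linear":[-0.79,-0.06,0.32],"grip":-0.5}]'

```text
time: 13.45
eef_pos: [0.6102, 0.035, 0.0199]
eef_rot: [0.187, 0.039, 0.982, -0.008]
contact_force: [-10.6, 0.9, -0.9]
gripper_width: 0.753
grasp_force: 5.3
```

carry_out --series '[{"turn":[0,0,0],"linear":[-0.09,0,0.04],"grip":-0.5},{"turn":[0,0,0],"linear":[-0.18,0,0.07],"grip":-0.5}]'

```text
time: 13.65
eef_pos: [0.6117, 0.0349, 0.0199]
eef_rot: [0.187, 0.039, 0.982, -0.008]
contact_force: [-10.0, 1.0, -0.9]
gripper_width: 0.75
grasp_force: 5.3
```

carry_out --series '[{"turn":[0,0,0],"linear":[-0.09,0,0.04],"grip":-0.5},{"turn":[0,0,0],"linear":[-0.18,0,0.07],"grip":-0.5}]'

```text
time: 13.85
eef_pos: [0.6131, 0.0348, 0.0198]
eef_rot: [0.186, 0.039, 0.982, -0.008]
contact_force: [-14.1, 0.6, 2.3]
gripper_width: 0.752
grasp_force: 6.9
```

carry_out --series '[{"turn":[0,0,0],"linear":[-0.09,0,0.04],"grip":-0.5},{"turn":[0,0,0],"linear":[-0.14,0,0.055],"grip":-0.5}]'

```text
time: 14.05
eef_pos: [0.6132, 0.0348, 0.0196]
eef_rot: [0.185, 0.039, 0.982, -0.008]
contact_force: [-16.5, 1.5, 5.7]
gripper_width: 0.748
grasp_force: 8.5
```

```bash
python3 - <<'E'
from h import *
st=r.read_state(); print(st["joint_pos"].round(3),st["eef_pos"],st["contact_force"],st["moment"])
pack("top"); pack("side")
E
```

```text
[-0.049  0.355  2.016 -0.029  0.399 -1.516] [0.61319922 0.03479388 0.0196407 ] [-16.54889293   1.48053389   5.7347794 ] [0.29799356 2.61219313 0.06446868]
pack world [669.6  31.5] [118.9  96.3] 85.5 n 1897 dock [-0.7  2.5] yaw rel 0.3 ztop 0.1291
pack world [671.9  29.9] [121.   96.3] 85.13 n 1900 dock [1.8 1. ] yaw rel -0.07 ztop 0.1287
```

carry_out --series '[{"turn":[0,0,0],"linear":[-0.1,0,0.04],"grip":-0.5},{"turn":[0,0,0],"linear":[-0.2,0,0.06],"grip":-0.5},{"turn":[0,0,0],"linear":[-0.2,0,0.06],"grip":-0.5}]'

```text
time: 14.45
eef_pos: [0.6133, 0.0348, 0.0196]
eef_rot: [0.183, 0.039, 0.982, -0.008]
contact_force: [-20.8, 1.6, 10.2]
gripper_width: 0.747
grasp_force: 10.5
```

```bash
python3 - <<'E'
from h import *
st=r.read_state(); print(st["eef_pos"],st["contact_force"])
p=np.array(st["eef_pos"]); Q=rot(st["eef_rot"]); b=np.array([-np.cos(DY),-np.sin(DY),0])
rows([(p+.004*b,Q),(p+.01*b,Q),(p+.04*b,Q),(p+.10*b,Q),(p+.13*b+[0,0,.12],Q)])
E
```

```text
[0.61333326 0.03479579 0.01955957] [-20.79122457   1.6261696   10.16442851]
lin [0.37, 0.0, -0.14] turn [0.0, 0.0, 0.0]
lin [0.93, 0.0, -0.36] turn [0.0, 0.0, 0.0]
lin [3.73, 0.02, -1.44] turn [0.0, 0.0, 0.0]
lin [9.33, 0.04, -3.61] turn [0.0, 0.0, 0.0]
lin [7.79, 0.05, -15.88] turn [0.0, 0.0, 0.0]
```

Force rises with no movement, so the pack is home against the stop. Retreating straight back, then up.

carry_out --series '[{"turn":[0,0,0],"linear":[0.4,0,-0.15],"grip":-0.5},{"turn":[0,0,0],"linear":[1,0,-0.4],"grip":-0.5},{"turn":[0,0,0],"linear":[2.3,0,-0.9],"grip":-0.5},{"turn":[0,0,0],"linear":[4,0,-1.5],"grip":-0.5},{"turn":[0,0,0],"linear":[6.5,0,-2.5],"grip":-0.5},{"turn":[0,0,0],"linear":[9.3,0,-3.6],"grip":-0.5},{"turn":[0,0,0],"linear":[9,0,-7],"grip":-0.5},{"turn":[0,0,0],"linear":[8.3,0,-11.5],"grip":-0.5},{"turn":[0,0,0],"linear":[7.8,0,-15.9],"grip":-0.5},{"turn":[0,0,0],"linear":[7.8,0,-15.9],"grip":-0.5}]'

```text
time: 15.45
eef_pos: [0.498, 0.0444, 0.1498]
eef_rot: [0.204, 0.039, 0.978, -0.008]
contact_force: [1.0, 0.1, -0.2]
gripper_width: 0.75
grasp_force: 0.0
```

```bash
python3 - <<'E'
from h import *
st=r.read_state(); print(st["joint_pos"].round(3),st["eef_pos"],st["contact_force"])
pack("top"); pack("side")
a=cam("top")["frame"][100:300,220:460]; b=cam("wrist")["frame"]
cv2.imwrite("pics/end.png",np.hstack([cv2.resize(a,(400,333)),cv2.resize(b,(400,250))[:,:][[*range(250)]+[249]*83]])[...,::-1])
c=cam("side"); W=cloud(c); f=c["frame"]
E
```

```text
[-0.038  0.004  2.079 -0.025  0.648 -1.512] [0.49798384 0.0443657  0.14976487] [ 0.9989868   0.06739248 -0.18683056]
pack world [669.6  31.4] [119.   96.5] 85.64 n 1895 dock [-0.6  2.4] yaw rel 0.44 ztop 0.1292
pack world [671.7  30.6] [122.3  96.3] 85.46 n 1912 dock [1.6 1.8] yaw rel 0.26 ztop 0.1285
```

View pics/end.png

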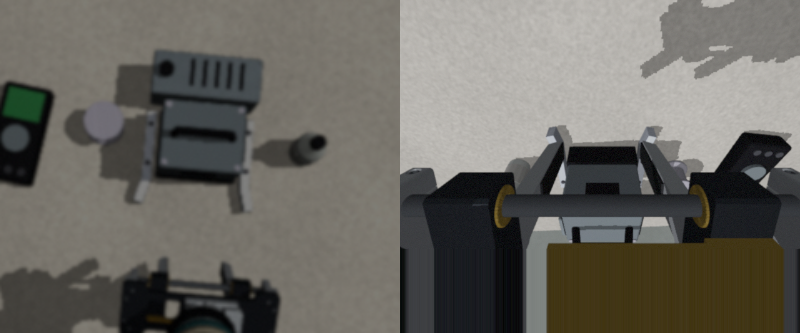

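The pack sits square between the rails and against the stop at about (205,140). The spool at (103,122), the bottle at (308,148) and the meter haven't moved, and the hand is clear.

```bash
python3 -c "
from station import r
print(r.job_done())"
```

```text
the job is handed in; nothing more can be done
None
```

The battery pack is home in the dock: square to within about 0.5°, about 2 mm off centre and against the stop, with the hand clear and the job handed in at about 16 s. One risk: joint 6 read 2.703 against its 2.7 limit for a moment on the first way down, before I backed off and turned the hand round.

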